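# Clamp the bridge block with the wing knob

## Task

Put the wooden bridge block into the clamping fixture, foot down and flat on the base plate with its length along the stop bar, centred on the jaw and between jaw and bar, and let it go. Then turn the wing knob clockwise, going by feel, until the jaw grips the block snugly against the bar with about 15 newtons, never so hard that the soft wood is dented (30 newtons), and let go of the knob. Do not bump the thin panel beside the knob, and leave the other things on the bench alone.

Things in the scene. Friction and masses are not known exactly. Their poses are not given: they have to be found in the camera images.
- block: bridge block of pale wood, about 0.16 kg: a foot 44 (x) by 100 (y) by 18 high, on it a rib 22 (x) by 100 (y) by 24 high (top 42 above the underside), and on the rib a row of six steel posts, 6 in diameter, 10 high. Grip it across the rib from above. Origin: centre of the underside; x across the rib, y along it, z up. Half a turn makes no difference.
- fixture: fixed clamping fixture. Base plate 220 (x) by 100 (y) by 10 thick; the block stands on it, its underside 10 above the bench. Origin: on the bench, under the plate; x is the clamping direction, from the knob towards the stop bar. Grey cam housing at x -107 to -43, y +-30, top 36 above the bench; the wing knob stands on it at x = -75, y = 0.
- nest (a point): point on top of the base plate at x = 30, y = 0 of the fixture, axes as the fixture's: where the block goes, between jaw and stop bar. The stop bar is of aluminium, along y, 90 long, 8 thick, top 27 above the bench, on springs before a dark holder. It is adjustable: its block side lies 26 to 34 mm along +x from here and is not measured, so the grip is known only by feel.
- jaw_face (a point): centre of the jaw's pressing face, 18.5 above the bench; moves with the jaw, axes as the fixture's. At knob 0 it lies at x = 0 in the fixture's frame; it moves 8 mm towards the stop bar per rad of the knob.
- jaw: the sliding jaw, pressing face 60 along y by 16 high, its top 27 above the bench. Once the block touches the stop bar, jaw, block and bar move on together against the bar's springs, 6 N per mm (48 N per rad of the knob). Origin: at its pressing face, 10 above the bench, midway along y.
- knob (a joint): angle of the wing knob, rad, 0 to 3.2; grows when turned clockwise seen from above (tightening). It starts at 0 to 0.25 with the jaw open and has the block snug somewhere from 1.7 to 2.9, depending on the stop bar. Turning freely takes 0.22 N m (held still, the hand may feel less); the torque rises by 0.008 N m for each newton that the jaw presses. It stays where it is left.
- knob_grip (a point): on the vertical axis of the wing knob, 64 above the bench, at grip height. Two black upright flat wings, together 56 long, 8 thick, from 44 to 78 above the bench, parted by a V gap 6 to 12 wide above 58, on a round hub 20 wide that ends 48 above the bench. x along the wings (half a turn is the same), z up; turns with the knob. At knob 0 the wings stand 0.45 rad anticlockwise from fixture x.
- panel: thin upright steel panel on the fixture beside the knob, 66 (x) by 5 thick (y) by 74 high, top 84 above the bench. Origin: middle of its lower edge, 36.5 to the -y side of the knob's axis, 10 above the bench. Its face is 34 from that axis and the wing ends pass 6 from it, so near it open the fingers less than 30 mm. Bumping it with over 12 N is a fault.
- tape_roll: bystander: black roll of tape lying flat, 90 in diameter, 22 high. Origin: centre of the underside.
- screwdriver: bystander: screwdriver with a grey handle, 170 long, lying on the bench beyond the fixture. Origin: about the middle, at the underside.
- screw_cup: bystander: small white cup, 60 in diameter, 50 high, beyond the fixture. Origin: centre of the underside.
There are look-alikes about, which are no part of the job. Of the things that look like the block, take the one that is farthest to the robot's right at the start.

How it is judged:
On the way, in this order (a step that is already met when the one before it is completed fails the run):
1. the block stands flat on the base plate between jaw and stop bar, let go (z of block in the frame of fixture between 0.008 and 0.0125 m and y of block in the frame of fixture between -0.018 and 0.018 m and x of block in the frame of fixture between 0.018 and 0.052 m and angle between block's own z axis and vertical below 0.06 rad and contact force between each of the arm, the fingers and block below 0.1 N), for 0.2 s.
2. the knob has been turned until the jaw presses the block with more than 8 N (contact force between jaw and block above 8 N), for 0.2 s.
At the end, for the whole second after the job is handed in: The block stands flat on the base plate (underside within 2.5 mm, tilt under 0.06 rad), midway along the jaw within 18 mm and square to it within 0.06 rad, and the jaw presses it against the stop bar with 8 to 26 N; the block and the knob are at rest (z of block in the frame of fixture between 0.008 and 0.0125 m and y of block in the frame of fixture between -0.018 and 0.018 m and x of block in the frame of fixture between 0.018 and 0.052 m and angle between block's own z axis and vertical below 0.06 rad and contact force between jaw and block between 8 and 26 N and angle between the y axis of block and the y axis of fixture, either way round below 0.06 rad and linear speed of block below 0.01 m/s and velocity of joint knob between -0.05 and 0.05 rad/s); the robot touches nothing.
It fails at once if the jaw presses the block with more than 30 N (dents the wood) (contact force between jaw and block above 30 N).
It fails at once if the robot bumps the panel with more than 12 N (contact force between any of the arm, the fingers and panel above 12 N).
It fails at once if a bystander (tape roll, screwdriver or cup) is moved more than 30 mm (distance of any of tape_roll, screwdriver, screw_cup from where it was at the start of the episode above 0.03 m).
It also fails if it takes over 72 s, if anything falls off the work surface, if the arm or the gripper's body presses on something with over 40 N, if the wrist force passes 120 N, or if a joint passes its speed limit or range.

## Robot

A 6-joint arm with a two-finger parallel gripper is mounted at the origin on the work surface. World frame = base frame: x ahead of the robot, y to its left, z up, the work surface at z = 0. Lengths are in m, angles in rad, forces in N, time in s.
With the tool pointing down it reaches from about 0.325 to 0.775 m from the base axis. Payload 5.5 kg.
Tool frame: the origin (TCP) lies between the finger pads; the fingertips stand 11 mm ahead of it and the grasp point (between the pads) lies 8 mm behind it; z points along the fingers, y is the direction in which the jaws open and shut (so a half turn about z gives the same grasp; the last joint's range is limited). The gripper opens to 85 mm and grips with 20 to 120 N. Pads are 22 mm wide; open, the fingers measure 114 mm over their backs; the gripper's body (76 mm by 85 mm) begins 54 mm behind the grasp point. The pads swing forward as they close: fully open they stand 13 mm farther back than shut.
Start: joints at [-1.236, 0.091, 1.231, -0, 1.82, -0.057], TCP at [0.229, -0.555, 0.242] pointing down, gripper open.
Joint ranges: [-2.87, 2.87], [-0.86, 2.18], [0.17, 2.46], [-1.51, 4.65], [0.06, 2.69], [-2.65, 2.65]. Speed limits (rad/s): [2.57, 2.57, 3.01, 3.14, 3.14, 3.14].

## Interface

Orientations are given as a unit quaternion [x, y, z, w].
In Python, from cell import bot gives the robot as it stands.
- The arm moves only by the shell command python3 -m creep 'ROWS'. ROWS is JSON, a list of rows, each a list of 3 entries, a list of its own where there are three numbers: the closure, from -1 (fully open) to 1 (shut), then the shift along the tool's x, y, z in m, then the turn, a rotation vector about the tool's x, y, z in rad. In form: [[fingers, [tx, ty, tz], [ax, ay, az]], ...]. A call has exactly 10 rows; each row is the pose to reach, as a shift and turn from the pose measured when the call began, along the tool's axes at that moment; what a row does not reach only later rows make up. A row lasts 1/8 s, in which the tool goes at most 62.5 mm and 10.7 degrees, less where a joint would pass 70% of its speed; a pose out of reach is approached as far as the arm can. A call with a gripper value outside its range is refused whole. The fingers move at their own pace and stop on an object; the grip force is fixed at half the most. Time passes only in rows, so rows that repeat a pose let the fingers close, or fill a call up. It gives the time, the measured TCP pose, the force and the opening at its end, in the units of the state.
- bot.observe(): the state, without advancing time (a new reading comes with each control period).
- bot.capture(name): name is "scene" or "top"; returns a dict with "img" (384x512x3 uint8, blue, green, red), "intrinsics" (3x3 intrinsics, pixels), "dist_coeffs" ([k1, k2, p1, p2, k3] as OpenCV has them; the pictures are not rectified), "R" (3x3) and "t" (3): a world point X has camera coordinates R X + t. Camera axes: x right, y down, z forward; pixel columns grow to the right and rows downward; lengths in m; the calibration is good to about 2 mm. A picture is of the moment at which its call begins. There is no depth.
- bot.finish_job(): hands the job in, once; it reports no verdict.
Trained networks look in a picture, given as the dict that the camera call returned (one of the last four; its "shot" number tells which), for a name from the list of things; names that differ only in an ending like _2 or _b are one class to them, and where a whole thing is asked for, a point or a joint stands for the part that bears it (a point fixed in the world has none). Each returns a list of dicts, best first, with "p" (0 to 1); they miss things now and then, are a little off and sometimes report something else, mostly with a low value. They report only what shows in the picture. A call takes as long as a camera call. They do not tell look-alikes from the thing itself.
- bot.masks_of(query, picture): "pixels" (384x512 bool, what is visible of it).
- bot.pinpoint(query, picture): "xyz" ([x, y, z] in m, in world coordinates, good to about 4 mm: a listed point, or the origin of a listed thing).
The state is a dict: "time_s": time; "q": joint angles; "joint_velocities": joint speeds; "joint_efforts": joint torques, N m; "eef_pos": TCP position; "tcp_rot": TCP orientation; "force": force on the tool from outside, world axes, zero at the start; "torque": the same for the moment, N m; "gripper_width": opening from 0.0 (shut) to 1.0 (fully open).
Only numpy, scipy, OpenCV 4.12 (cv2) and the standard library are available. Lean on these libraries where they do the work, as an engineer would, in place of code of your own. Each camera call takes 0.05 s, during which the arm holds its last target.

## Working session

There is one attempt and no reset: what is moved stays moved. The work goes in short steps, Python scripts to look and compute and a shell command to move; the robot and the scene stay as the last step left them, time stands still between calls to the robot, and variables do not carry over. Pictures are saved under pics/ and viewed, and the job is handed in when it is done.

```bash
ls; mkdir -p pics
python3 - <<'E'
from cell import bot
import cv2
s=bot.observe();print(s)
for n in ("scene","top"):
    p=bot.capture(n);cv2.imwrite(f"pics/{n}0.png",p["img"])
    print(n,p["R"],p["t"],p["intrinsics"],p["dist_coeffs"],p["shot"])
    for q in ["block","fixture","nest","jaw_face","jaw","knob_grip","panel","tape_roll","screwdriver","screw_cup"]:
        try: print(q,[(round(d["p"],2),[round(float(v),4) for v in d["xyz"]]) for d in bot.pinpoint(q,p)][:4])
        except Exception as e: print(q,e)
print(bot.observe()["time_s"])
E
```

```text
pics
{'time_s': 0.0, 'q': array([-1.23570201e+00,  9.18425320e-02,  1.23191366e+00,  6.29908123e-06,
        1.81978343e+00, -5.66879902e-02]), 'joint_velocities': array([ 0.00133856,  0.00186376, -0.00014303,  0.00043628,  0.00044491,
       -0.00080365]), 'joint_efforts': array([ 6.49975118e-05, -4.58735168e+01, -4.18025458e+01, -3.19945832e-05,
        1.17330204e-02, -3.74580665e-06]), 'eef_pos': array([ 0.2290213 , -0.5542843 ,  0.24114493]), 'tcp_rot': array([ 9.80873989e-01,  1.94641387e-01, -1.32051795e-04, -9.64495325e-04]), 'force': array([-1.20558619, -0.8498318 , -0.13840831]), 'torque': array([-0.00412366,  0.03019165,  0.05258813]), 'gripper_width': 0.9997975553296877}
scene [[-0.63083723  0.77579812  0.01347853]
 [ 0.42810801  0.36249707 -0.82784021]
 [-0.6471228  -0.51646215 -0.56080203]] [ 0.33926278 -0.18971062  1.50755324] [[483.04952368   0.         257.85891025]
 [  0.         483.04952368 189.16729849]
 [  0.           0.           1.        ]] [-0.10088786  0.          0.          0.          0.        ] 1
block [(0.96, [0.5372, -0.2704, 0.0027]), (0.85, [0.364
[... 710 characters left out ...]
1] [[423.1995808    0.         252.26798169]
 [  0.         423.1995808  188.1622182 ]
 [  0.           0.           1.        ]] [0.00660069 0.         0.         0.         0.        ] 2
block [(0.97, [0.7969, -0.0017, -0.0034]), (0.74, [0.359, -0.1673, -0.0031]), (0.73, [0.3582, 0.0624, 0.0005])]
fixture [(0.63, [0.5667, -0.0464, -0.0011])]
nest [(0.77, [0.592, -0.0392, 0.0159])]
jaw_face [(0.63, [0.5705, -0.0495, 0.0186])]
jaw [(0.81, [0.5714, -0.0501, 0.0141])]
knob_grip [(0.65, [0.4978, -0.0759, 0.0623])]
panel [(0.48, [0.5131, -0.1068, 0.0088])]
tape_roll [(0.92, [0.5264, 0.2454, 0.0021])]
screwdriver [(0.6, [0.7806, -0.1272, -0.0003])]
screw_cup [(0.69, [0.7518, 0.1465, 0.0004])]
1.1
```

View pics/scene0.png

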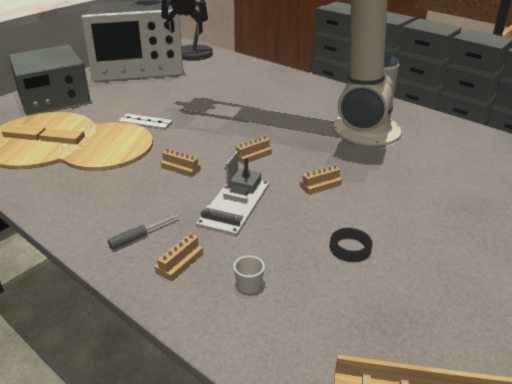

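View pics/top0.png

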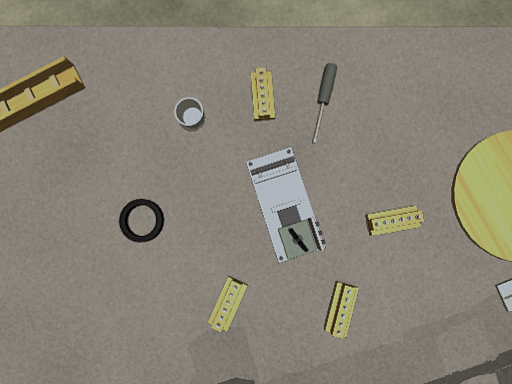

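The scene picture shows four bridge blocks. In the top picture the rightmost (lowest y) is at pixel (395,220), the fixture runs from (270,160) to (300,250), and the knob is at (299,239). Next I'll measure the angles.

```bash
cat > h.py <<'E'
import numpy as np,cv2
from cell import bot
def ray(p,uv,z):
    u=cv2.undistortPoints(np.array(uv,float).reshape(-1,1,2),p["intrinsics"],np.array(p["dist_coeffs"])).reshape(-1,2)
    R=np.array(p["R"]);t=np.array(p["t"]).ravel();C=-R.T@t
    d=np.c_[u,np.ones(len(u))]@R
    return C+d*((z-C[2])/d[:,2])[:,None]
def proj(p,X):
    return cv2.projectPoints(np.array(X,float).reshape(-1,1,3),cv2.Rodrigues(np.array(p["R"]))[0],np.array(p["t"]).ravel(),p["intrinsics"],np.array(p["dist_coeffs"]))[0].reshape(-1,2)
def crop(p,x0,y0,x1,y1,s,name):
    cv2.imwrite(name,cv2.resize(p["img"][y0:y1,x0:x1],None,fx=s,fy=s,interpolation=cv2.INTER_CUBIC))
E
python3 - <<'E'
from h import *
p=bot.capture("top")
crop(p,235,140,335,270,5.5/1.2,"pics/fix_t.png")
crop(p,355,190,440,250,8,"pics/blk_t.png")
q=bot.capture("scene")
crop(q,190,140,290,240,6,"pics/fix_s.png")
crop(q,225,130,285,175,10,"pics/blk_s.png")
for im,n in((p,"top"),(q,"scene")):
  for d in bot.masks_of("block",im):
    m=d["pixels"];c=cv2.findContours(m.astype(np.uint8),0,2)[0];c=max(c,key=cv2.contourArea)
    print(n,round(d["p"],2),m.sum(),cv2.minAreaRect(c))
E
```

```text
top 0.93 1046 ((262.413818359375, 93.96551513671875), (52.650840759277344, 20.927461624145508), 85.2363510131836)
top 0.9 1156 ((227.12265014648438, 304.5052185058594), (22.159692764282227, 54.62409973144531), 24.22774314880371)
top 0.75 1170 ((394.98797607421875, 220.18397521972656), (22.181795120239258, 55.90170669555664), 79.69515228271484)
top 0.59 1270 ((340.7624206542969, 309.97412109375), (24.535491943359375, 54.275482177734375), 14.349332809448242)
scene 0.94 702 ((180.44955444335938, 162.83485412597656), (39.079315185546875, 20.305919647216797), 16.699243545532227)
scene 0.94 833 ((319.70263671875, 179.708251953125), (21.960607528686523, 43.27149200439453), 72.34988403320312)
scene 0.87 644 ((252.79356384277344, 149.81195068359375), (20.976398468017578, 34.769100189208984), 73.3007583618164)
scene 0.71 1271 ((178.42037963867188, 257.1947021484375), (26.057968139648438, 54.74995422363281), 48.8140754699707)
```

View pics/fix_t.png

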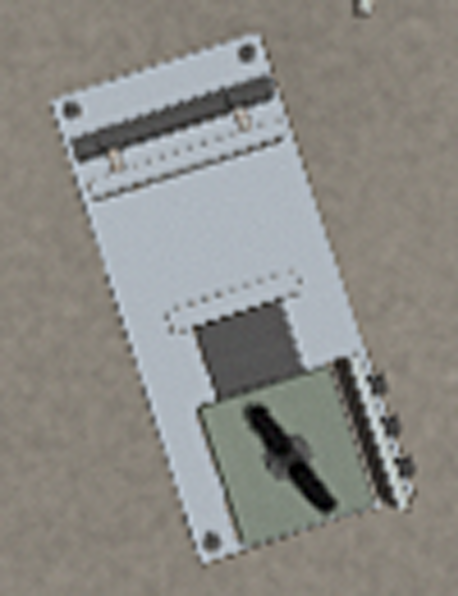

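View pics/blk_t.png

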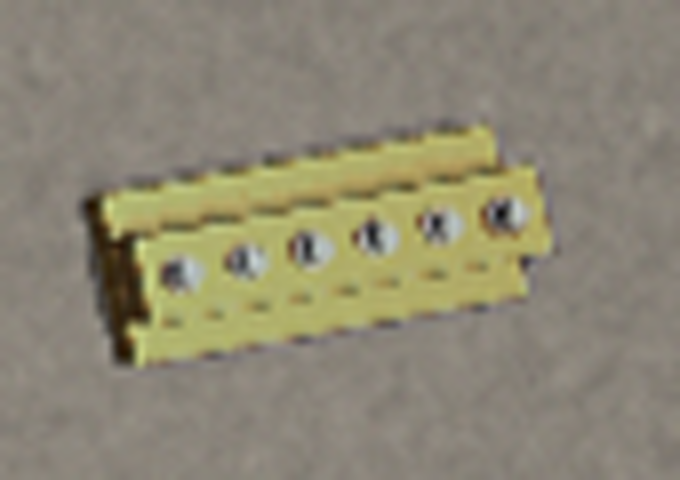

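View pics/fix_s.png

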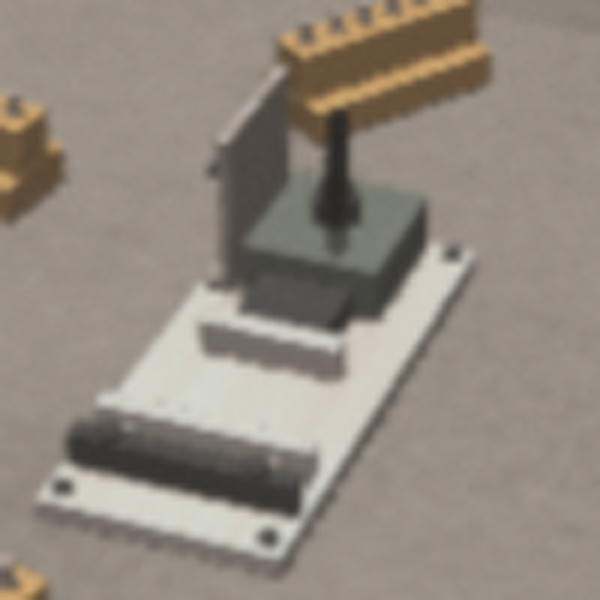

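```bash
cat > fit.py <<'E'
from h import *
from scipy.optimize import least_squares
p=bot.capture("top");q=bot.capture("scene")
def fit(obs,x0,th0):
    def P(a,X):
        c,s=np.cos(a[2]),np.sin(a[2]);X=np.array(X)
        return np.c_[a[0]+c*X[:,0]-s*X[:,1],a[1]+s*X[:,0]+c*X[:,1],X[:,2]]
    f=lambda a:np.concatenate([(proj(c,P(a,X))-np.array(uv)).ravel() for c,X,uv in obs])
    r=least_squares(f,[*x0,th0],loss="soft_l1");return r.x,np.round(f(r.x).reshape(-1,2),1).tolist()
T=lambda L,s,o:(np.array(L)/s+np.array(o)-0.5+0.5/s)
fp=[[.11,.05,.01],[.11,-.05,.01],[-.11,.05,.01]]
fs=[[.11,-.05,.01],[.11,.05,.01],[-.11,.05,.01]]
ot=(p,fp,T([(52,100),(262,35),(205,563)],5.5/1.2,(235,140)))
os_=(q,fs,T([(40,493),(285,560),(475,255)],6,(190,140)))
for o in ([ot],[os_],[ot,os_]): print("fixture",*fit(o,(.567,-.048),.2))
bx=[[.022,.05,.018],[.022,-.05,.018],[-.022,-.05,.018],[-.022,.05,.018],[-.011,-.05,.042],[.011,-.05,.042],[.011,.05,.042]]
b=[T([(105,195),(490,127),(525,297),(140,365),(550,250),(535,168),(135,240)],8,(355,190))]
print("block",*fit([(p,bx,b[0])],(.537,-.27),-.1))
E
python3 fit.py
```

```text
fixture [ 0.56684701 -0.05075408  0.33393994] [[0.2, 0.1], [-0.1, -0.6], [-0.1, 0.4]]
fixture [ 0.56755902 -0.04741297  0.33704794] [[-0.4, 0.9], [-0.0, -0.3], [0.4, -0.7]]
fixture [ 0.56662361 -0.04982647  0.33530506] [[-0.3, 0.3], [-0.6, -0.5], [-0.5, 0.6], [-0.9, 0.2], [-0.7, -0.9], [-0.0, -1.1]]
block [ 0.53769711 -0.26883091  0.19953413] [[-0.6, 0.1], [0.3, -0.2], [0.6, 0.0], [-0.6, 0.4], [0.6, 0.4], [0.1, -0.4], [-0.4, -0.3]]
```

View pics/blk_s.png

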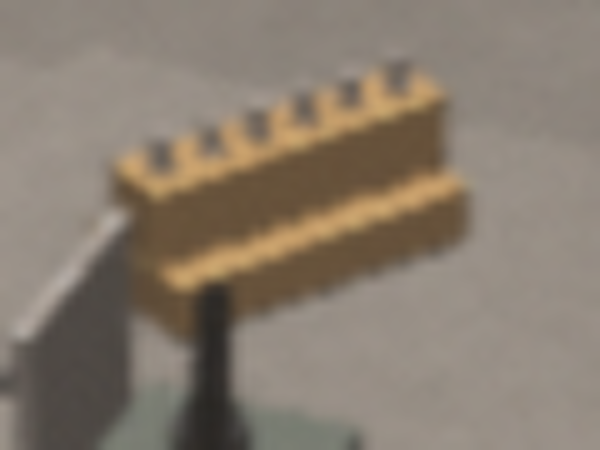

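The fit puts the block at (0.538,-0.269) with yaw 0.20, and the fixture at (0.567,-0.050) with yaw 0.335. In the top picture the wings stand at about 0.63 rad yaw, so the knob is at about 0.15. I'll go above the block now.

```bash
cat > go.py <<'E'
import sys
from h import *
from scipy.spatial.transform import Rotation as Ro
def go(x,y,z,yaw):
    s=bot.observe();R=Ro.from_quat(s["tcp_rot"])
    T=Ro.from_matrix(np.array([[np.cos(yaw),np.sin(yaw),0],[np.sin(yaw),-np.cos(yaw),0],[0,0,-1]]))
    d=R.inv().apply(np.array([x,y,z])-s["eef_pos"]);w=(R.inv()*T).as_rotvec()
    print("t",s["time_s"],"pos",s["eef_pos"].round(4),"yaw",round(float(np.arctan2(*R.as_matrix()[[1,0],0])),4),"grip",round(s["gripper_width"],3),"F",s["force"].round(2),"M",s["torque"].round(3),"q6",s["q"][5].round(3))
    print("shift",d.round(4),"turn",w.round(4),"turn2",(w*(1-2*np.pi/np.linalg.norm(w))).round(3))
if __name__=="__main__": go(*map(float,sys.argv[1:]))
E
python3 go.py .5377 -.2688 .12 1.770
```

```text
t 1.4 pos [ 0.2291 -0.5545  0.2423] yaw 0.3918 grip 0.997 F [-0.11  0.07  0.03] M [-0.015  0.005 -0.018] q6 -0.057
shift [ 0.3943 -0.1462  0.1223] turn [-0.0000e+00 -1.0000e-04 -1.3782e+00] turn2 [0.    0.    4.905]
```

```bash
python3 -m creep '[[-0.1,[0.05,-0.018,0.0],[0,0,-0.17]],[-0.1,[0.1,-0.036,0.015],[0,0,-0.34]],[-0.1,[0.15,-0.055,0.03],[0,0,-0.51]],[-0.1,[0.2,-0.073,0.05],[0,0,-0.68]],[-0.1,[0.25,-0.092,0.07],[0,0,-0.85]],[-0.1,[0.3,-0.11,0.09],[0,0,-1.02]],[-0.1,[0.35,-0.13,0.11],[0,0,-1.2]],[-0.1,[0.3943,-0.1462,0.1223],[0,0,-1.378]],[-0.1,[0.3943,-0.1462,0.1223],[0,0,-1.378]],[-0.1,[0.3943,-0.1462,0.1223],[0,0,-1.378]]]'; python3 go.py .5377 -.2688 .045 1.770
```

```text
time_s: 2.65
eef_pos: [0.5375, -0.2692, 0.1202]
tcp_rot: [0.634, 0.773, -0.0, 0.0]
force: [0.3, 0.3, 0.2]
gripper_width: 0.547
t 2.65 pos [ 0.5375 -0.2692  0.1202] yaw 1.7686 grip 0.547 F [0.34 0.33 0.22] M [-0.016  0.014 -0.014] q6 -0.718
shift [0.0004 0.0003 0.0752] turn [-0.0004  0.0005 -0.0014] turn2 [ 1.472 -2.065  5.747]
```

```bash
python3 -m creep '[[-0.1,[0.0,0,0.03],[0,0,0]],[-0.1,[0.0,0,0.05],[0,0,0]],[-0.1,[0,0,0.065],[0,0,0]],[-0.1,[0,0,0.072],[0,0,0]],[-0.1,[0,0,0.076],[0,0,0]],[-0.1,[0,0,0.079],[0,0,0]],[-0.1,[0,0,0.081],[0,0,0]],[-0.1,[0,0,0.083],[0,0,0]],[-0.1,[0,0,0.085],[0,0,0]],[-0.1,[0,0,0.085],[0,0,0]]]'
python3 - <<'E'
from h import *
p=bot.capture("scene");crop(p,130,100,230,200,6,"pics/pre.png")
E
```

```text
time_s: 3.9
eef_pos: [0.5374, -0.2692, 0.035]
tcp_rot: [0.634, 0.773, -0.0, -0.0]
force: [0.1, 0.2, -0.0]
gripper_width: 0.552
```

View pics/pre.png

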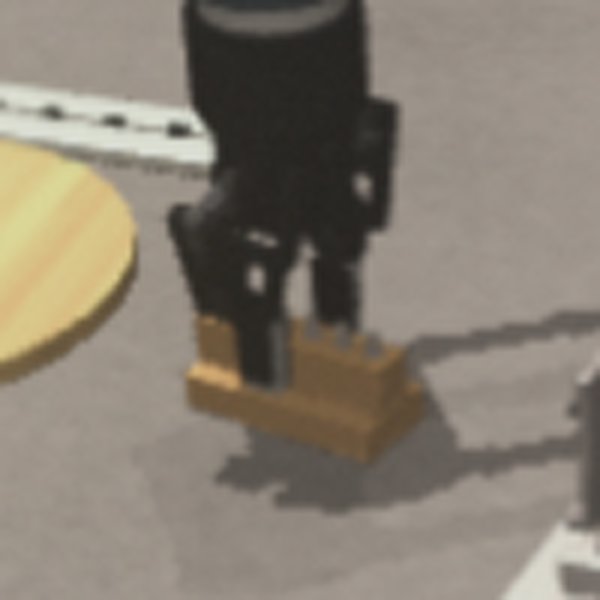

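The fingers straddle the rib at crop pixel (260,370), with the tips just above the foot. I'll close, then lift.

```bash
python3 -m creep '[[1,[0,0,0],[0,0,0]],[1,[0,0,0],[0,0,0]],[1,[0,0,0],[0,0,0]],[1,[0,0,0],[0,0,0]],[1,[0,0,0],[0,0,0]],[1,[0,0,-0.02],[0,0,0]],[1,[0,0,-0.06],[0,0,0]],[1,[0,0,-0.1],[0,0,0]],[1,[0,0,-0.14],[0,0,0]],[1,[0,0,-0.14],[0,0,0]]]'
python3 - <<'E'
from h import *
p=bot.capture("scene");crop(p,110,60,250,200,4,"pics/lift.png")
F=np.array([.5667,-.0498]);a=.335
print(F+.030*np.array([np.cos(a),np.sin(a)]))
E
python3 go.py .595 -.04 .175 1.906
```

```text
time_s: 5.2
eef_pos: [0.5389, -0.2699, 0.1806]
tcp_rot: [0.634, 0.773, 0.0, 0.004]
force: [0.0, -0.0, -1.7]
gripper_width: 0.241
[ 0.59503231 -0.03993692]
t 5.25 pos [ 0.5381 -0.2695  0.1774] yaw 1.7686 grip 0.24 F [ 0.4  -0.32 -2.83] M [-0.     0.002  0.022] q6 -0.718
shift [0.2138 0.1009 0.0021] turn [ 0.0021  0.003  -0.1374] turn2 [-0.095 -0.136  6.144]
```

View pics/lift.png

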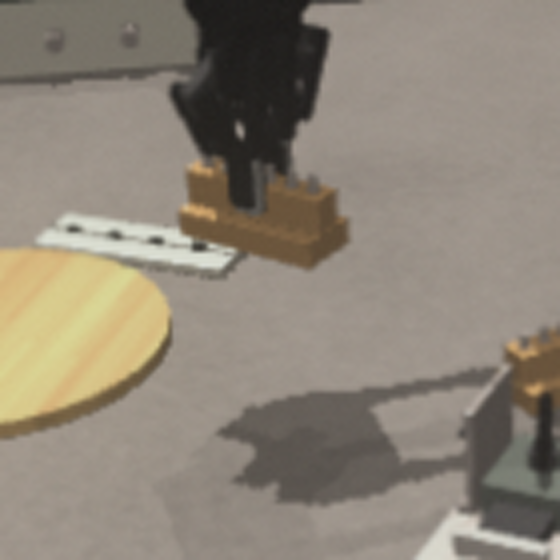

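The block is held level at crop pixel (265,215). Next I'll move over the nest.

```bash
python3 -m creep '[[1,[0.04,0.019,0],[0,0,-0.03]],[1,[0.08,0.038,0],[0,0,-0.06]],[1,[0.12,0.057,0],[0,0,-0.1]],[1,[0.16,0.075,0],[0,0,-0.137]],[1,[0.19,0.09,0],[0.002,0.003,-0.137]],[1,[0.2138,0.1009,0.002],[0.002,0.003,-0.137]],[1,[0.2138,0.1009,0.03],[0.002,0.003,-0.137]],[1,[0.2138,0.1009,0.06],[0.002,0.003,-0.137]],[1,[0.2138,0.1009,0.08],[0.002,0.003,-0.137]],[1,[0.2138,0.1009,0.08],[0.002,0.003,-0.137]]]'
python3 - <<'E'
from h import *
p=bot.capture("scene");crop(p,170,110,290,240,4.5,"pics/above_s.png")
p=bot.capture("top");crop(p,220,130,345,270,4.2,"pics/above_t.png")
E
python3 go.py .595 -.04 .06 1.906
```

```text
time_s: 6.5
eef_pos: [0.5935, -0.0401, 0.0937]
tcp_rot: [0.579, 0.815, -0.001, -0.003]
force: [0.1, -0.0, -1.9]
gripper_width: 0.241
t 6.6 pos [ 0.5953 -0.0403  0.0975] yaw 1.9054 grip 0.24 F [-0.79 -0.14 -2.53] M [0.008 0.019 0.016] q6 -0.459
shift [ 0.0004 -0.0002  0.0375] turn [ 0.0003  0.0001 -0.0006] turn2 [-2.668 -0.929  5.611]
```

View pics/above_s.png

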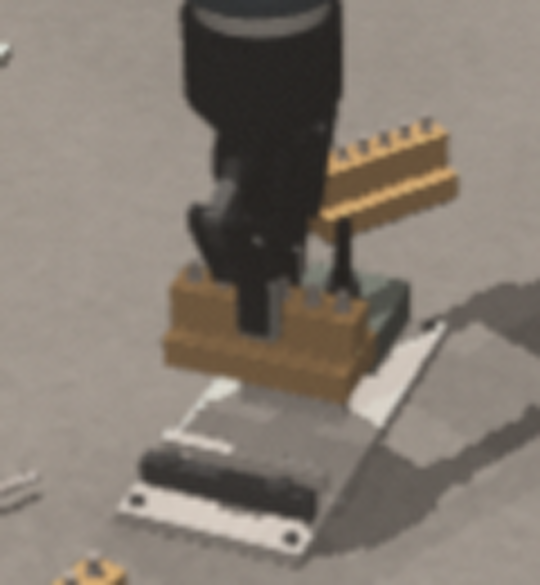

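View pics/above_t.png

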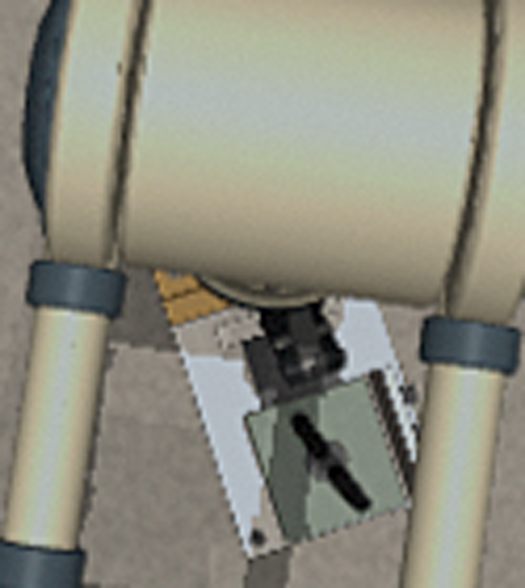

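Run:
```python
from h import *
from scipy.optimize import least_squares
q=bot.capture("scene")
uv=np.array([(166,361),(346,403),(165,338),(352,379),(375,350),(170,282),(365,312)])/4.5+np.array([170,110])-.5+.5/4.5
X=np.array([[.022,-.05,0],[.022,.05,0],[.022,-.05,.018],[.022,.05,.018],[-.022,.05,.018],[.011,-.05,.042],[.011,.05,.042]])
def f(a):
    c,s=np.cos(a[2]),np.sin(a[2])
    P=np.c_[a[0]+c*X[:,0]-s*X[:,1],a[1]+s*X[:,0]+c*X[:,1],X[:,2]+a[3]]
    return (proj(q,P)-uv).ravel()
r=least_squares(f,[.595,-.04,.335,.0625],loss="soft_l1");print(r.x,f(r.x).reshape(-1,2).round(1).tolist())
r=least_squares(lambda a:f([*a,.0625]),[.595,-.04,.335],loss="soft_l1");print(r.x,f([*r.x,.0625]).reshape(-1,2).round(1).tolist())
```

```text
[ 0.5932222  -0.037639    0.33961527  0.05914531] [[-0.0, 0.7], [0.8, 0.4], [-0.2, -0.7], [-0.6, -0.9], [1.1, -4.7], [0.3, 0.4], [-1.7, 2.3]]
[ 0.59682206 -0.03416519  0.33693291] [[-0.1, 0.7], [0.9, 0.5], [-0.3, -0.7], [-0.5, -0.9], [1.3, -4.7], [0.2, 0.3], [-1.5, 2.3]]
```

```bash
python3 -m creep '[[1,[0,0,0.01],[0,0,0]],[1,[0,0,0.02],[0,0,0]],[1,[0,0,0.028],[0,0,0]],[1,[0,0,0.034],[0,0,0]],[1,[0,0,0.039],[0,0,0]],[1,[0,0,0.043],[0,0,0]],[1,[0,0,0.045],[0,0,0]],[1,[0,0,0.047],[0,0,0]],[1,[0,0,0.047],[0,0,0]],[1,[0,0,0.047],[0,0,0]]]'; python3 go.py .595 -.04 .046 1.906;  python3 - <<'E'
from h import *
p=bot.capture("scene");crop(p,180,110,280,240,4.5,"pics/low_s.png")
E
```

```text
time_s: 7.9
eef_pos: [0.596, -0.0404, 0.0516]
tcp_rot: [0.579, 0.815, 0.001, 0.001]
force: [0.2, -0.1, -1.4]
gripper_width: 0.238
t 7.9 pos [ 0.596  -0.0404  0.0516] yaw 1.9055 grip 0.238 F [ 0.24 -0.11 -1.42] M [0.002 0.01  0.012] q6 -0.459
shift [ 0.0007 -0.0008  0.0056] turn [ 0.002   0.001  -0.0005] turn2 [-5.51  -2.631  1.471]
```

View pics/low_s.png

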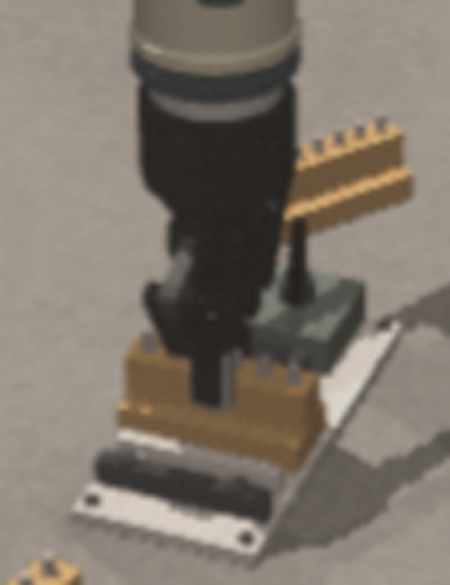

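The block is over the gap, behind the bar (lower edge at crop y≈460), with no contact yet. I'll lower it the rest of the way.

```bash
python3 -m creep '[[1,[0.0004,-0.0008,0.002],[0.002,0.001,0]],[1,[0.0007,-0.0008,0.003],[0.002,0.001,0]],[1,[0.0007,-0.0008,0.004],[0.002,0.001,0]],[1,[0.0007,-0.0008,0.005],[0.002,0.001,0]],[1,[0.0007,-0.0008,0.0055],[0.002,0.001,0]],[1,[0.0007,-0.0008,0.006],[0.002,0.001,0]],[1,[0.0007,-0.0008,0.0065],[0.002,0.001,0]],[1,[0.0007,-0.0008,0.007],[0.002,0.001,0]],[1,[0.0007,-0.0008,0.007],[0.002,0.001,0]],[1,[0.0007,-0.0008,0.007],[0.002,0.001,0]]]'; python3 go.py .595 -.04 .046 1.906
```

```text
time_s: 9.2
eef_pos: [0.5951, -0.04, 0.0455]
tcp_rot: [0.579, 0.815, 0.0, 0.0]
force: [-3.4, 0.7, 4.9]
gripper_width: 0.24
t 9.2 pos [ 0.5951 -0.04    0.0455] yaw 1.9055 grip 0.24 F [-3.44  0.72  4.92] M [0.026 0.776 0.015] q6 -0.459
shift [ 0.     -0.0001 -0.0005] turn [ 0.0004  0.0002 -0.0005] turn2 [-3.591 -1.626  4.892]
```

```bash
python3 -m creep '[[0.35,[0,0,0],[0,0,0]],[0.35,[0,0,0],[0,0,0]],[0.35,[0,0,0],[0,0,0]],[0.3,[0,0,-0.01],[0,0,0]],[0.3,[0,0,-0.03],[0,0,0]],[0.3,[0,0,-0.06],[0,0,0]],[0.3,[0,0,-0.11],[0,0,0]],[0.3,[-0.04,-0.04,-0.15],[0,0,0]],[0.3,[-0.05,-0.1,-0.15],[0,0,0]],[0.3,[-0.05,-0.12,-0.15],[0,0,0]]]';  python3 - <<'E'
from h import *
p=bot.capture("scene");crop(p,180,110,280,240,4.5,"pics/rel_s.png")
p=bot.capture("top");crop(p,220,130,345,270,4.2,"pics/rel_t.png")
E
python3 go.py .495 -.0753 .12 3.777
```

```text
time_s: 10.45
eef_pos: [0.4968, -0.1285, 0.1988]
tcp_rot: [0.58, 0.814, 0.0, 0.002]
force: [-0.2, 0.6, -0.8]
gripper_width: 0.352
t 10.55 pos [ 0.4971 -0.1278  0.1983] yaw 1.9031 grip 0.352 F [0.95 0.25 0.16] M [ 0.061 -0.04   0.045] q6 -0.65
shift [0.0506 0.0149 0.0782] turn [-4.0000e-04  4.9000e-03 -1.8739e+00] turn2 [ 1.000e-03 -1.200e-02  4.409e+00]
```

View pics/rel_s.png

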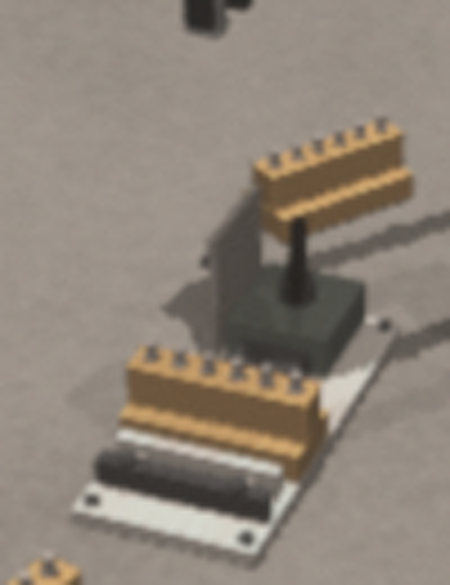

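View pics/rel_t.png

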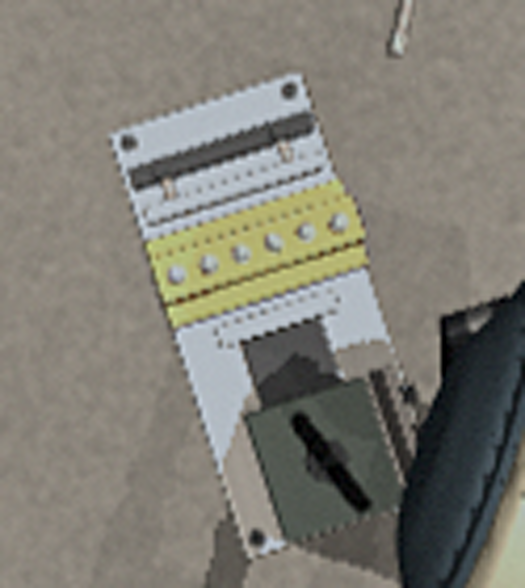

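The block stands level between jaw and bar (top crop 150-365, 185-325), centred and square. I'll refine the knob axis and wing angle.

Run:
```python
from h import *
p=bot.capture("top")
crop(p,270,215,330,265,12,"pics/knob_t.png")
for d in bot.pinpoint("knob_grip",p)+bot.pinpoint("knob_grip",bot.capture("scene")): print(d["p"],d["xyz"])
for d in bot.masks_of("knob",p):
    m=d["pixels"];c=max(cv2.findContours(m.astype(np.uint8),0,2)[0],key=cv2.contourArea);r=cv2.minAreaRect(c);print(d["p"],r)
    v,u=np.nonzero(m);A=np.c_[u,v]-[u.mean(),v.mean()];w=np.linalg.eigh(A.T@A)[1][:,1]
    c0=np.array([u.mean(),v.mean()]);P=ray(p,[c0-w*12,c0+w*12,c0],.066);print(P,np.arctan2(*(P[0]-P[1])[[1,0]]))
```

```text
0.57 [0.4962, -0.0749, 0.0656]
0.6 [0.4933, -0.0771, 0.0664]
0.66 ((298.25, 240.25), (27.577163696289062, 8.485280990600586), 45.0)
[[ 0.51334249 -0.05975591  0.066     ]
 [ 0.47761525 -0.0879259   0.066     ]
 [ 0.49543121 -0.07387856  0.066     ]] 0.6676730765177951
0.3 ((288.5500183105469, 213.6500244140625), (22.452167510986328, 29.725406646728516), 71.56505584716797)
[[ 0.56532237 -0.06770933  0.066     ]
 [ 0.52879773 -0.03916015  0.066     ]
 [ 0.54703848 -0.05341844  0.066     ]] -0.6634461152483548
```

View pics/knob_t.png

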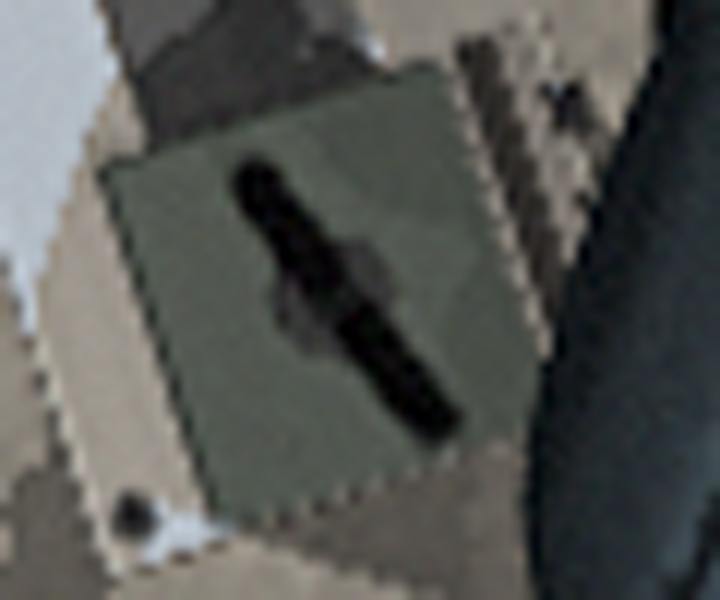

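```bash
python3 go.py .4957 -.0745 .13 3.797
```

```text
t 10.8 pos [ 0.4988 -0.1261  0.1956] yaw 1.9065 grip 0.356 F [0.41 0.38 0.1 ] M [-0.007  0.043 -0.021] q6 -0.65
shift [0.0498 0.014  0.0656] turn [ 3.0000e-04  6.0000e-04 -1.8905e+00] turn2 [-1.000e-03 -1.000e-03  4.393e+00]
```

```bash
python3 -m creep '[[0.4,[0.01,0.003,0],[0,0,-0.18]],[0.4,[0.02,0.006,0],[0,0,-0.36]],[0.4,[0.03,0.009,0],[0,0,-0.54]],[0.4,[0.04,0.012,0.01],[0,0,-0.72]],[0.4,[0.0498,0.014,0.02],[0,0,-0.9]],[0.4,[0.0498,0.014,0.03],[0,0,-1.08]],[0.4,[0.0498,0.014,0.04],[0,0,-1.26]],[0.4,[0.0498,0.014,0.05],[0,0,-1.44]],[0.4,[0.0498,0.014,0.06],[0,0,-1.62]],[0.4,[0.0498,0.014,0.06],[0,0,-1.8]]]'; python3 go.py .4957 -.0745 .085 3.797
```

```text
time_s: 12.05
eef_pos: [0.4957, -0.0736, 0.1341]
tcp_rot: [-0.282, 0.959, 0.001, -0.001]
force: [-0.2, -0.3, 0.7]
gripper_width: 0.302
t 12.05 pos [ 0.4957 -0.0736  0.1341] yaw -2.5695 grip 0.302 F [-0.21 -0.26  0.75] M [ 0.041 -0.023  0.045] q6 -2.359
shift [ 0.0004 -0.0008  0.0491] turn [ 0.0019 -0.0012 -0.0833] turn2 [-0.142  0.091  6.198]
```

```bash
python3 - <<'E'
from h import *
p=bot.capture("scene");crop(p,180,80,280,200,5,"pics/k1.png");p=bot.capture("scene")
E
python3 go.py .4957 -.0745 .0635 3.797
```

```text
t 12.15 pos [ 0.496  -0.0738  0.135 ] yaw -2.5742 grip 0.302 F [ 0.06 -0.37 -0.33] M [-0.012 -0.058 -0.007] q6 -2.354
shift [ 0.0007 -0.0005  0.0715] turn [ 0.0008 -0.0002 -0.0881] turn2 [-0.055  0.015  6.195]
```

View pics/k1.png

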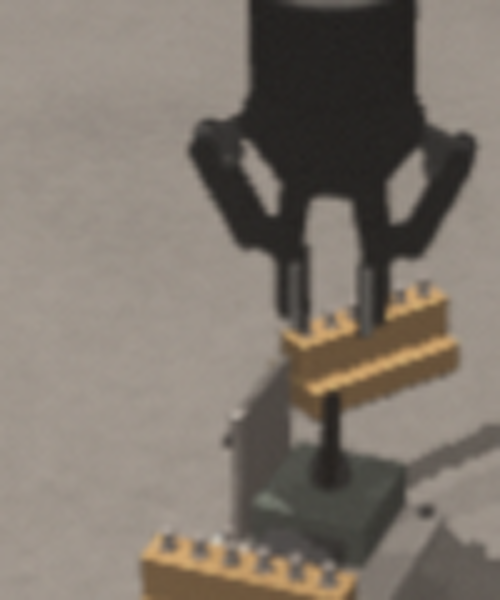

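The gripper is above the knob: gap centre at crop x≈333, knob at x≈331. I'll narrow the opening and descend.

```bash
python3 -m creep '[[0.52,[0.0007,-0.0005,0.01],[0,0,-0.088]],[0.52,[0.0007,-0.0005,0.02],[0,0,-0.088]],[0.52,[0.0007,-0.0005,0.03],[0,0,-0.088]],[0.52,[0.0007,-0.0005,0.04],[0,0,-0.088]],[0.52,[0.0007,-0.0005,0.048],[0,0,-0.088]],[0.52,[0.0007,-0.0005,0.055],[0,0,-0.088]],[0.52,[0.0007,-0.0005,0.061],[0,0,-0.088]],[0.52,[0.0007,-0.0005,0.066],[0,0,-0.088]],[0.52,[0.0007,-0.0005,0.07],[0,0,-0.088]],[0.52,[0.0007,-0.0005,0.07],[0,0,-0.088]]]'
python3 - <<'E'
from h import *
p=bot.capture("scene");crop(p,180,80,280,200,5,"pics/k2.png");p=bot.capture("scene")
E
python3 go.py .4957 -.0745 .0655 3.797
```

```text
time_s: 13.4
eef_pos: [0.4955, -0.0745, 0.0647]
tcp_rot: [-0.322, 0.947, 0.0, -0.0]
force: [-0.6, -0.7, 0.0]
gripper_width: 0.242
t 13.5 pos [ 0.4958 -0.0746  0.0652] yaw -2.4862 grip 0.24 F [-0.54 -0.03 -0.29] M [0.041 0.019 0.002] q6 -2.444
shift [ 0.      0.0001 -0.0003] turn [ 0.0006  0.     -0.0001] turn2 [-6.255 -0.043  0.591]
```

View pics/k2.png

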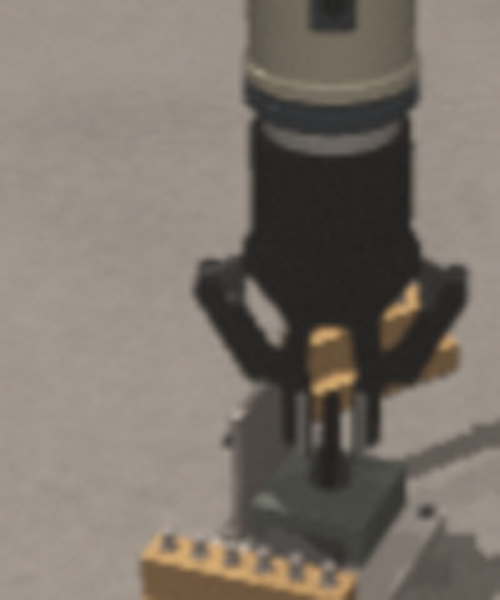

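The fingers straddle the wings, with the knob at crop (331,430). Closing.

```bash
python3 -m creep '[[1,[0,0,0],[0,0,0]],[1,[0,0,0],[0,0,0]],[1,[0,0,0],[0,0,0]],[1,[0,0,0],[0,0,0]],[1,[0,0,0],[0,0,0]],[1,[0,0,0],[0,0,0]],[1,[0,0,0],[0,0,0]],[1,[0,0,0],[0,0,0]],[1,[0,0,0],[0,0,0]],[1,[0,0,0],[0,0,0]]]'
python3 - <<'E'
from h import *
p=bot.capture("scene");crop(p,180,80,280,200,5,"pics/k3.png");p=bot.capture("scene")
E
python3 go.py .4957 -.0745 .0655 3.797
```

```text
time_s: 14.75
eef_pos: [0.4962, -0.0749, 0.0657]
tcp_rot: [-0.322, 0.947, -0.0, 0.0]
force: [2.2, -3.9, 2.5]
gripper_width: 0.079
t 14.85 pos [ 0.4962 -0.075   0.0657] yaw -2.4864 grip 0.079 F [ 3.12 -4.79  2.88] M [-0.721 -0.444  0.183] q6 -2.444
shift [0.0001 0.0006 0.0002] turn [-0.0008  0.0004 -0.0002] turn2 [ 5.27  -3.059  1.529]
```

View pics/k3.png

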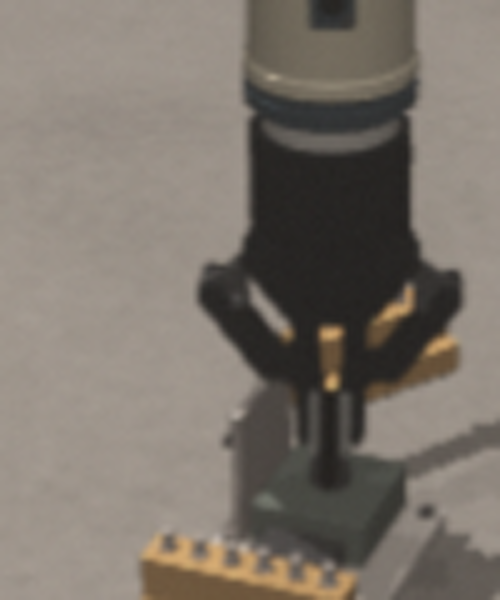

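The grip on the wings is firm. I'll start turning clockwise, which is positive about tool z.

```bash
python3 -m creep '[[1,[0,0,0],[0,0,0.05]],[1,[0,0,0],[0,0,0.1]],[1,[0,0,0],[0,0,0.15]],[1,[0,0,0],[0,0,0.2]],[1,[0,0,0],[0,0,0.25]],[1,[0,0,0],[0,0,0.3]],[1,[0,0,0],[0,0,0.35]],[1,[0,0,0],[0,0,0.4]],[1,[0,0,0],[0,0,0.45]],[1,[0,0,0],[0,0,0.5]]]'; python3 go.py .4962 -.075 .0657 3.297
```

```text
time_s: 16.1
eef_pos: [0.496, -0.0746, 0.0657]
tcp_rot: [-0.077, 0.997, 0.0, 0.0]
force: [1.2, -2.2, 2.8]
gripper_width: 0.075
t 16.1 pos [ 0.496  -0.0746  0.0657] yaw -2.9877 grip 0.075 F [ 1.23 -2.24  2.81] M [-0.323 -0.249  0.209] q6 -1.942
shift [-0.0001 -0.0005 -0.    ] turn [ 0.0004  0.0005 -0.0015] turn2 [-1.359 -1.855  5.846]
```

```bash
python3 -m creep '[[1,[0,0,0],[0,0,0.07]],[1,[0,0,0],[0,0,0.14]],[1,[0,0,0],[0,0,0.21]],[1,[0,0,0],[0,0,0.28]],[1,[0,0,0],[0,0,0.35]],[1,[0,0,0],[0,0,0.42]],[1,[0,0,0],[0,0,0.49]],[1,[0,0,0],[0,0,0.55]],[1,[0,0,0],[0,0,0.6]],[1,[0,0,0],[0,0,0.6]]]'
python3 - <<'E'
from h import *
p=bot.capture("scene");crop(p,180,80,280,220,4.2,"pics/k4.png")
p=bot.capture("top");crop(p,220,130,345,270,4.2,"pics/k4t.png")
E
python3 go.py .4962 -.075 .0657 3.297
```

```text
time_s: 17.35
eef_pos: [0.4961, -0.074, 0.0656]
tcp_rot: [0.221, 0.975, 0.001, 0.0]
force: [2.7, -0.9, 1.9]
gripper_width: 0.08
t 17.45 pos [ 0.4961 -0.0741  0.0657] yaw 2.6964 grip 0.073 F [ 2.12 -0.68  2.  ] M [-0.02  -0.397 -0.06 ] q6 -1.343
shift [-0.0005 -0.0008 -0.    ] turn [ 1.500e-03  4.000e-04 -6.006e-01] turn2 [-1.500e-02 -3.000e-03  5.683e+00]
```

View pics/k4.png

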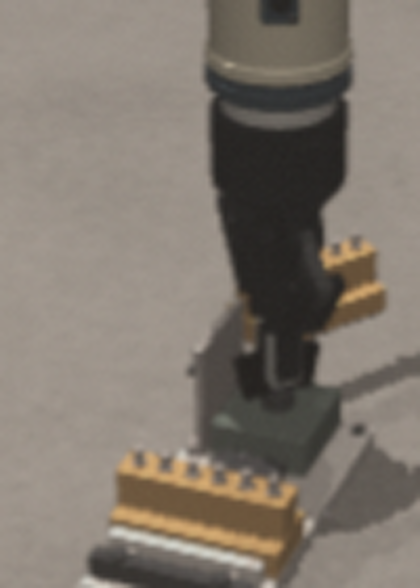

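View pics/k4t.png

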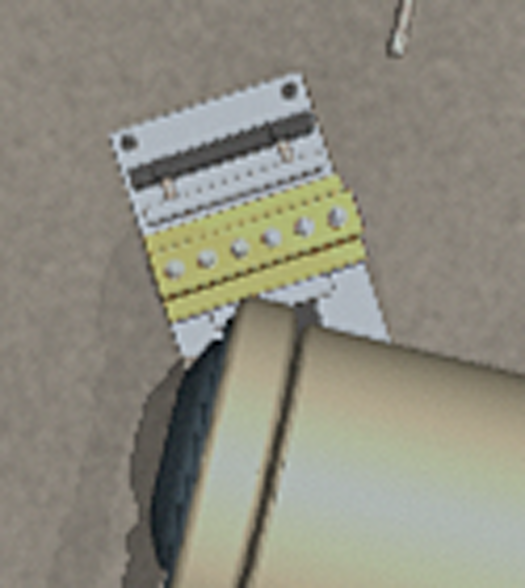

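The block has moved slightly with the jaw, and the gap to the bar at top crop (235,205) is about 5 mm. I'll keep turning and read the torque while moving.

```bash
python3 -m creep '[[1,[0,0,0],[0,0,0.03]],[1,[0,0,0],[0,0,0.06]],[1,[0,0,0],[0,0,0.09]],[1,[0,0,0],[0,0,0.12]],[1,[0,0,0],[0,0,0.15]],[1,[0,0,0],[0,0,0.18]],[1,[0,0,0],[0,0,0.21]],[1,[0,0,0],[0,0,0.24]],[1,[0,0,0],[0,0,0.27]],[1,[0,0,0],[0,0,0.3]]]'; python3 go.py .4962 -.075 .0657 3.297
```

```text
time_s: 18.7
eef_pos: [0.4962, -0.0739, 0.0657]
tcp_rot: [0.365, 0.931, 0.001, 0.0]
force: [4.6, 1.2, 1.5]
gripper_width: 0.081
t 18.7 pos [ 0.4962 -0.0739  0.0657] yaw 2.3945 grip 0.081 F [4.59 1.2  1.47] M [ 0.167 -0.759  0.217] q6 -1.041
shift [-0.0007 -0.0008 -0.    ] turn [ 2.000e-03  3.000e-04 -9.025e-01] turn2 [-1.200e-02 -2.000e-03  5.381e+00]
```

```bash
python3 -m creep '[[1,[0,0,0],[0,0,0.02]],[1,[0,0,0],[0,0,0.04]],[1,[0,0,0],[0,0,0.06]],[1,[0,0,0],[0,0,0.08]],[1,[0,0,0],[0,0,0.1]],[1,[0,0,0],[0,0,0.12]],[1,[0,0,0],[0,0,0.14]],[1,[0,0,0],[0,0,0.16]],[1,[0,0,0],[0,0,0.18]],[1,[0,0,0],[0,0,0.2]]]'; python3 go.py .4962 -.075 .0657 3.297
python3 - <<'E'
from h import *
p=bot.capture("top");crop(p,240,140,320,220,7,"pics/k5t.png")
E
```

```text
time_s: 19.95
eef_pos: [0.4964, -0.0738, 0.0657]
tcp_rot: [0.457, 0.89, 0.001, 0.0]
force: [4.6, 2.4, -0.4]
gripper_width: 0.078
t 19.95 pos [ 0.4964 -0.0738  0.0657] yaw 2.1934 grip 0.078 F [ 4.63  2.42 -0.36] M [ 0.293 -0.882  0.18 ] q6 -0.839
shift [-0.0009 -0.0008  0.    ] turn [ 2.4000e-03  4.0000e-04 -1.1036e+00] turn2 [-1.10e-02 -2.00e-03  5.18e+00]
```

View pics/k5t.png

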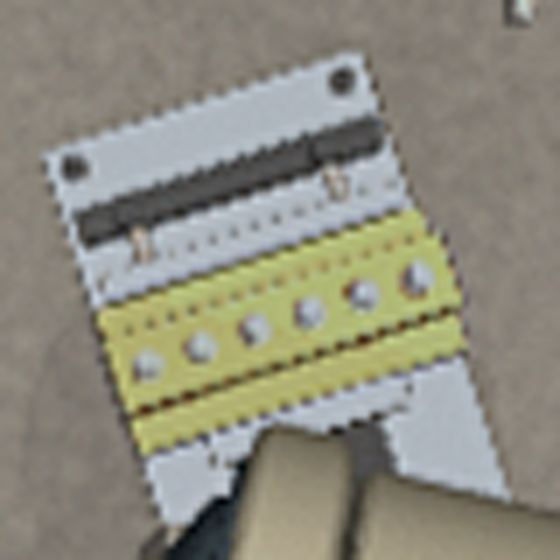

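Knob about 1.73; the block's edge at (100,312) is now almost at the bar. I'll go on in finer steps.

```bash
python3 -m creep '[[1,[0,0,0],[0,0,0.01]],[1,[0,0,0],[0,0,0.02]],[1,[0,0,0],[0,0,0.03]],[1,[0,0,0],[0,0,0.04]],[1,[0,0,0],[0,0,0.05]],[1,[0,0,0],[0,0,0.06]],[1,[0,0,0],[0,0,0.07]],[1,[0,0,0],[0,0,0.08]],[1,[0,0,0],[0,0,0.09]],[1,[0,0,0],[0,0,0.1]]]'; python3 go.py .4962 -.075 .0657 3.297
```

```text
time_s: 21.25
eef_pos: [0.4964, -0.0737, 0.0657]
tcp_rot: [0.501, 0.865, 0.001, 0.0]
force: [5.7, 2.0, 0.7]
gripper_width: 0.08
t 21.25 pos [ 0.4964 -0.0737  0.0657] yaw 2.0917 grip 0.08 F [5.71 1.99 0.72] M [ 0.227 -0.889  0.216] q6 -0.738
shift [-0.001  -0.0008 -0.    ] turn [ 2.7000e-03  4.0000e-04 -1.2053e+00] turn2 [-1.100e-02 -2.000e-03  5.078e+00]
```

```bash
python3 -m creep '[[1,[0,0,0],[0,0,0.01]],[1,[0,0,0],[0,0,0.02]],[1,[0,0,0],[0,0,0.03]],[1,[0,0,0],[0,0,0.04]],[1,[0,0,0],[0,0,0.05]],[1,[0,0,0],[0,0,0.06]],[1,[0,0,0],[0,0,0.07]],[1,[0,0,0],[0,0,0.08]],[1,[0,0,0],[0,0,0.09]],[1,[0,0,0],[0,0,0.1]]]'; python3 go.py .4962 -.075 .0657 3.297
```

```text
time_s: 22.5
eef_pos: [0.4965, -0.0737, 0.0657]
tcp_rot: [0.544, 0.839, 0.001, 0.0]
force: [4.8, 2.0, 0.2]
gripper_width: 0.078
t 22.5 pos [ 0.4965 -0.0737  0.0657] yaw 1.9911 grip 0.078 F [4.81 2.04 0.16] M [ 0.257 -0.89   0.255] q6 -0.637
shift [-0.0011 -0.0008 -0.    ] turn [ 2.8000e-03  4.0000e-04 -1.3059e+00] turn2 [-1.100e-02 -1.000e-03  4.977e+00]
```

```bash
python3 -m creep '[[1,[0,0,0],[0,0,0.01]],[1,[0,0,0],[0,0,0.02]],[1,[0,0,0],[0,0,0.03]],[1,[0,0,0],[0,0,0.04]],[1,[0,0,0],[0,0,0.05]],[1,[0,0,0],[0,0,0.06]],[1,[0,0,0],[0,0,0.07]],[1,[0,0,0],[0,0,0.08]],[1,[0,0,0],[0,0,0.09]],[1,[0,0,0],[0,0,0.1]]]'; python3 go.py .4962 -.075 .0657 3.297
```

```text
time_s: 23.75
eef_pos: [0.4966, -0.0736, 0.0657]
tcp_rot: [0.585, 0.811, 0.001, 0.0]
force: [4.8, 1.8, 1.3]
gripper_width: 0.078
t 23.75 pos [ 0.4966 -0.0736  0.0657] yaw 1.8906 grip 0.078 F [4.76 1.81 1.26] M [ 0.177 -0.927  0.332] q6 -0.537
shift [-0.0012 -0.0008 -0.    ] turn [ 3.1000e-03  4.0000e-04 -1.4064e+00] turn2 [-1.100e-02 -1.000e-03  4.877e+00]
```

```bash
python3 -m creep '[[1,[0,0,0],[0,0,0.005]],[1,[0,0,0],[0,0,0.01]],[1,[0,0,0],[0,0,0.015]],[1,[0,0,0],[0,0,0.02]],[1,[0,0,0],[0,0,0.025]],[1,[0,0,0],[0,0,0.03]],[1,[0,0,0],[0,0,0.035]],[1,[0,0,0],[0,0,0.04]],[1,[0,0,0],[0,0,0.045]],[1,[0,0,0],[0,0,0.05]]]'; python3 go.py .4962 -.075 .0657 3.297
```

```text
time_s: 25.0
eef_pos: [0.4966, -0.0736, 0.0657]
tcp_rot: [0.606, 0.796, 0.001, 0.0]
force: [4.3, 0.8, 1.1]
gripper_width: 0.073
t 25.0 pos [ 0.4966 -0.0736  0.0657] yaw 1.8403 grip 0.073 F [4.35 0.8  1.06] M [ 0.214 -0.828  0.298] q6 -0.486
shift [-0.0012 -0.0008 -0.    ] turn [ 3.1000e-03  4.0000e-04 -1.4567e+00] turn2 [-1.000e-02 -1.000e-03  4.826e+00]
```

```bash
python3 -m creep '[[1,[0,0,0],[0,0,0.003]],[1,[0,0,0],[0,0,0.006]],[1,[0,0,0],[0,0,0.01]],[1,[0,0,0],[0,0,0.014]],[1,[0,0,0],[0,0,0.017]],[1,[0,0,0],[0,0,0.02]],[1,[0,0,0],[0,0,0.024]],[1,[0,0,0],[0,0,0.028]],[1,[0,0,0],[0,0,0.032]],[1,[0,0,0],[0,0,0.036]]]'; python3 go.py .4962 -.075 .0657 3.297
```

```text
time_s: 26.25
eef_pos: [0.4967, -0.0736, 0.0657]
tcp_rot: [0.62, 0.785, 0.001, 0.0]
force: [5.9, 1.6, -0.2]
gripper_width: 0.07
t 26.25 pos [ 0.4967 -0.0736  0.0657] yaw 1.804 grip 0.07 F [ 5.89  1.59 -0.22] M [ 0.17  -0.833  0.269] q6 -0.45
shift [-0.0013 -0.0008 -0.    ] turn [ 3.200e-03  5.000e-04 -1.493e+00] turn2 [-1.00e-02 -1.00e-03  4.79e+00]
```

The slow-speed torque readings disagree a little, so I'll cross-check the bar deflection in the top camera against the k5t picture (F/6 mm).

Run:
```python
from h import *
p=bot.capture("top");crop(p,240,140,320,220,7,"pics/k6t.png")
a=.335;F=np.array([.5667,-.0508])
ims={n:cv2.imread(f"pics/{n}.png") for n in("k5t","k6t")}
ux=np.array([np.cos(a),np.sin(a)]);uy=np.array([-ux[1],ux[0]])
xs=np.arange(.03,.1,.0005);ys=np.linspace(-.015,.015,31)
X=np.array([[*(F+x*ux+y*uy),.027] for x in xs for y in ys])
uv=((proj(p,X)-[240,140]+.5)*7-.5).astype(np.float32)
pr={}
for n,im in ims.items():
    v=cv2.remap(im,uv[:,:1].copy(),uv[:,1:].copy(),cv2.INTER_LINEAR).reshape(len(xs),len(ys),3).mean(1);pr[n]=v
for i in range(0,len(xs),2): print(round(xs[i]*1e3,1),pr["k5t"][i].round().astype(int),pr["k6t"][i].round().astype(int))
```

```text
30.0 [114 178 175] [ 59  99 107]
31.0 [117 183 181] [ 75 121 125]
32.0 [115 182 180] [102 157 156]
33.0 [113 180 178] [116 178 175]
34.0 [118 179 175] [119 185 181]
35.0 [125 174 170] [117 184 179]
36.0 [129 165 162] [116 182 178]
37.0 [131 159 157] [120 183 178]
38.0 [134 159 156] [124 178 173]
39.0 [139 163 160] [124 167 163]
40.0 [143 167 164] [125 158 155]
41.0 [143 169 166] [129 155 153]
42.0 [138 168 167] [137 158 156]
43.0 [129 171 169] [145 165 162]
44.0 [122 177 172] [150 170 168]
45.0 [117 182 175] [146 172 170]
46.0 [115 184 176] [137 174 171]
47.0 [118 187 178] [126 177 172]
48.0 [123 186 177] [119 180 174]
49.0 [119 175 170] [115 184 175]
50.0 [108 162 164] [118 187 177]
51.0 [103 160 164] [121 187 177]
52.0 [106 168 170] [117 177 172]
53.0 [112 177 174] [107 165 166]
54.0 [117 184 176] [103 162 167]
55.0 [120 188 179] [106 167 171]
56.0 [123 194 184] [111 175 174]
57.0 [115 186 178] [115 182 176]
58.0 [ 89 151 147] [117 186 177]
59.0 [ 79 119 118] [119 191 180]
60.0 [114 124 122] [112 183 175]
61.0 [162 152 147] [104 160 158]
62.0 [189 175 168] [119 148 147]
63.0 [197 1
[... 443 characters left out ...]
71 165]
77.0 [129 126 122] [130 126 122]
78.0 [79 78 76] [79 78 77]
79.0 [52 54 54] [52 53 54]
80.0 [57 58 60] [56 57 58]
81.0 [74 74 75] [73 74 74]
82.0 [83 82 83] [83 83 84]
83.0 [83 83 84] [84 84 84]
84.0 [80 81 81] [80 80 81]
85.0 [75 76 76] [74 76 76]
86.0 [68 70 71] [68 70 71]
87.0 [69 70 71] [69 70 71]
88.0 [92 90 89] [92 90 89]
89.0 [134 130 125] [134 129 125]
90.0 [174 167 159] [174 166 159]
91.0 [193 185 177] [193 185 176]
92.0 [196 189 180] [197 189 180]
93.0 [195 187 179] [195 187 179]
94.0 [192 184 176] [192 184 176]
95.0 [190 183 174] [191 183 175]
96.0 [190 182 174] [190 183 175]
97.0 [190 182 174] [190 183 175]
98.0 [190 182 174] [190 183 175]
99.0 [190 182 175] [190 182 174]
```

View pics/k6t.png

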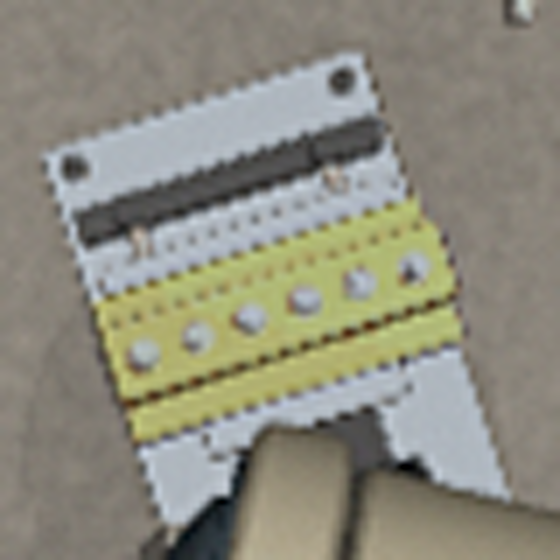

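The holder (x 77-90) is unchanged while the bar's edge feature moved from about 68.2 to 70.05 mm. That is 1.85 mm, so about 11 N, in line with the mean of the torque readings. A further 0.07 rad should give about 15 N.

```bash
python3 -m creep '[[1,[0,0,0],[0,0,0]],[1,[0,0,0],[0,0,0]],[1,[0,0,0],[0,0,0]],[1,[0,0,0],[0,0,0.01]],[1,[0,0,0],[0,0,0.02]],[1,[0,0,0],[0,0,0.03]],[1,[0,0,0],[0,0,0.04]],[1,[0,0,0],[0,0,0.05]],[1,[0,0,0],[0,0,0.06]],[1,[0,0,0],[0,0,0.07]]]'; python3 go.py .4962 -.075 .0657 3.297
```

```text
time_s: 27.55
eef_pos: [0.4967, -0.0736, 0.0657]
tcp_rot: [0.647, 0.762, 0.002, 0.0]
force: [4.4, 1.5, 1.3]
gripper_width: 0.076
t 27.55 pos [ 0.4967 -0.0736  0.0657] yaw 1.7335 grip 0.076 F [4.37 1.48 1.27] M [ 0.153 -0.847  0.322] q6 -0.379
shift [-0.0013 -0.0007 -0.    ] turn [ 3.3000e-03  5.0000e-04 -1.5635e+00] turn2 [-1.00e-02 -1.00e-03  4.72e+00]
```

Torque reads 0.322 N m, so about 13-14 N. I'll release, lift clear, and check.

```bash
python3 -m creep '[[1,[0,0,0],[0,0,0]],[0.5,[0,0,0],[0,0,0]],[0.5,[0,0,0],[0,0,0]],[0.5,[0,0,0],[0,0,0]],[0.5,[0,0,-0.005],[0,0,0]],[0.5,[0,0,-0.015],[0,0,0]],[0.5,[0,0,-0.04],[0,0,0]],[0.5,[0,0,-0.08],[0,0,0]],[0.5,[0,0,-0.13],[0,0,0]],[0.5,[0,0,-0.15],[0,0,0]]]'; python3 go.py .40 -.30 .25 1.73
```

```text
time_s: 28.8
eef_pos: [0.4974, -0.0742, 0.2202]
tcp_rot: [0.647, 0.762, 0.003, 0.003]
force: [0.3, 0.0, 0.0]
gripper_width: 0.253
t 28.8 pos [ 0.4974 -0.0742  0.2202] yaw 1.7335 grip 0.253 F [0.29 0.02 0.03] M [ 0.046 -0.008  0.011] q6 -0.379
shift [-0.2071 -0.1324 -0.0307] turn [0.0081 0.0005 0.0035] turn2 [-5.758 -0.365 -2.465]
```

```bash
python3 -m creep '[[0.5,[-0.03,-0.02,-0.01],[0,0,0]],[0.5,[-0.06,-0.04,-0.02],[0,0,0]],[0.5,[-0.09,-0.06,-0.03],[0,0,0]],[0.5,[-0.12,-0.08,-0.03],[0,0,0]],[0.5,[-0.15,-0.1,-0.03],[0,0,0]],[0.5,[-0.18,-0.12,-0.03],[0,0,0]],[0.5,[-0.2,-0.13,-0.03],[0,0,0]],[0.5,[-0.2,-0.13,-0.03],[0,0,0]],[0.5,[-0.2,-0.13,-0.03],[0,0,0]],[0.5,[-0.2,-0.13,-0.03],[0,0,0]]]'
python3 - <<'E'
from h import *
p=bot.capture("top");crop(p,240,140,320,220,7,"pics/k7t.png");crop(p,220,130,345,270,4.2,"pics/end_t.png")
q=bot.capture("scene");crop(q,180,110,280,240,4.5,"pics/end_s.png")
a=.335;F=np.array([.5667,-.0508])
ux=np.array([np.cos(a),np.sin(a)]);uy=np.array([-ux[1],ux[0]])
xs=np.arange(.03,.1,.00025);ys=np.linspace(-.015,.015,31)
X=np.array([[*(F+x*ux+y*uy),.027] for x in xs for y in ys])
uv=((proj(p,X)-[240,140]+.5)*7-.5).astype(np.float32)
for n in("k5t","k6t","k7t"):
    v=cv2.remap(cv2.imread(f"pics/{n}.png"),uv[:,:1].copy(),uv[:,1:].copy(),cv2.INTER_LINEAR).reshape(len(xs),len(ys),3).mean((1,2))
    i=(xs>.066)&(xs<.0725);w=np.clip(180-v[i],0,None);j=(xs>.076)&(xs<.08)
    print(n,"bar dip",xs[i][v[i].argmin()],(xs[i]*w).sum()/w.sum(),"holder",xs[j][v[j].argmin()])
for d in bot.masks_of("knob",p)[:1]:
    v,u=np.nonzero(d["pixels"]);A=np.c_[u,v]-[u.mean(),v.mean()];w=np.linalg.eigh(A.T@A)[1][:,1];c0=np.array([u.mean(),v.mean()])
    P=ray(p,[c0-w*12,c0+w*12],.066);print("wing yaw",np.arctan2(*(P[0]-P[1])[[1,0]]))
E
```

```text
time_s: 30.05
eef_pos: [0.4016, -0.2918, 0.2492]
tcp_rot: [0.647, 0.763, 0.003, 0.003]
force: [0.1, -0.1, -0.6]
gripper_width: 0.252
k5t bar dip 0.06825000000000003 0.06833554725759063 holder 0.07925000000000004
k6t bar dip 0.07000000000000003 0.07021781787254726 holder 0.07925000000000004
k7t bar dip 0.07050000000000003 0.0706995180018988 holder 0.07925000000000004
wing yaw -1.4085294431785162
```

View pics/end_t.png

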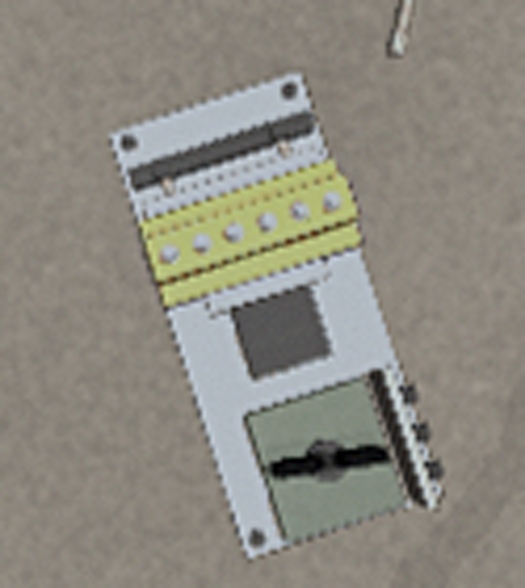

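View pics/end_s.png

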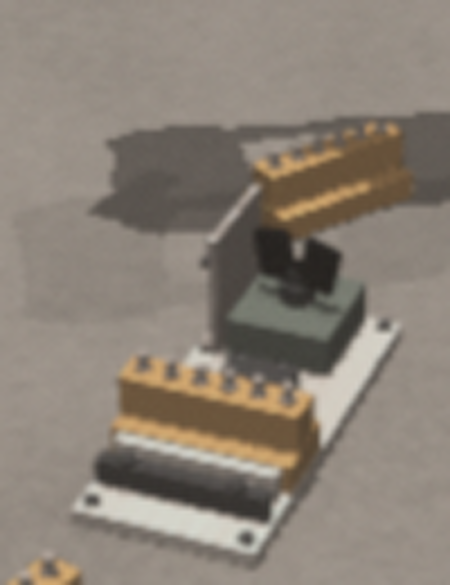

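The bar is deflected about 2.3 mm, so about 14 N. The wing yaw of -1.409 matches the last grip, so the knob stayed put, and the block is flat and square. Handing in.

```bash
python3 -c "
from cell import bot
print(bot.finish_job(), bot.observe()['time_s'])"
```

```text
the job is handed in; nothing more can be done
the job is handed in; nothing more can be done
```

I put the rightmost bridge block into the fixture, turned the knob clockwise to about 2.2 rad, let go, moved the arm clear and handed the job in at about 30 s. No verdict was reported.

- **Placement:** The last pictures show the block flat and square, centred on the jaw and against the stop bar. I judged this by eye in the final pictures. The fit before lowering it had it about 3 mm off centre at most and square to within about 0.01 rad.
- **Clamping force:** My estimate is 13–15 N. The top camera shows the bar pushed back about 2.3 mm, which is about 14 N. The last torque reading, 0.322 N m, gives about 13 N.
- **Readings that disagreed:** Single torque readings scattered by several newtons. The slow steps read low, at 0.298 and 0.269 N m, so I relied on the bar's deflection as the deciding check.
- **Letting go:** The wings stayed where I released them, at -1.409 rad in the picture against -1.408 rad at release.
- **Panel and bystanders:** I felt no bump against the panel; the highest sideways force while holding the knob was about 6 N. The arm did not go near the tape roll, screwdriver or cup, but I did not measure their positions again at the end.

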